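# Seat a spacer plate on the dowels of an engine casing

## Task

The square aluminium spacer plate is leaning on the two dowel pins of the engine casing. With your fingertips nudge it sideways, without lifting it, until both its small holes drop over the pins and it lies flat on the casing; then push the keeper round by its upright post, as far as it goes, so that it lies over the plate's edge. Leave the other things on the bench where they are.

Things in the scene. Friction and masses are not known exactly. Their poses are not given: they have to be found in the camera images.
- casing: Engine casing, a fixed grey metal block. Origin on the bench, below the middle of the plate's place; z up. Its flat top, 70 mm up, spans x -105 to +60, y -60 to +60 mm, with a square opening 56 mm wide, 45 mm deep round x = y = 0. A 10 mm high foot flange reaches 15 mm further out; a shaft stub on the +x side, 34 mm up, 22 mm out.
- seat (a point): Point on the casing's top face, 70 mm straight above its origin, with the casing's axes. The plate's origin belongs here, its axes parallel to these; it then overhangs the top face by 5 mm on the +x, +y and -y sides.
- pin0 (a point): Tip of the first of two steel dowel pins on the casing's top, at x = +48, y = -40 mm of the casing frame. 10 mm diameter, 10 mm high, the upper 5 mm tapering to 4 mm diameter.
- pin1 (a point): Tip of the other, equal dowel pin, at x = +48, y = +40 mm of the casing frame.
- plate: Loose aluminium spacer plate, 130 x 130 x 6 mm, about 0.25 kg. Origin at the centre of its underside, z up through it. A 51 mm square port through its middle; 13 mm through holes at x = +48, y = -40 (for pin0) and +40 mm (for pin1). At the start its -x edge rests on the casing, its underside leans on the pin tips, 0.1 rad steep, 15 to 34 mm too far to +x, up to 12 mm sideways, turned up to 0.1 rad.
- keeper (a joint): Flat steel arm turning about an upright pivot on the casing's top at x = -85, y = 0 mm. 0 rad: points to the casing's +y, clear of the plate; grows clockwise from above; 1.571, its stop: points to +x, over the plate's edge. Stays where left; 1 N at the post moves it. 16 mm wide, 6 thick, reaches 45 mm from the pivot, underside 2 mm above a seated plate; it cannot pass over a plate that is not down.
- keeper_post (a point): Top of the upright round post on the keeper: 10 mm diameter, 28 mm tall above the arm, 36 mm from the pivot. The point is 112 mm above the bench.
- piston: Bystander: piston, 50 mm wide, 46 high. Origin under its centre.
- bearing: Bystander: ball bearing, 48 mm wide, 15 high. Origin under its centre.
- socket: Bystander: wrench socket, 24 mm wide, 30 high. Origin under its centre.
- screwdriver: Bystander: screwdriver lying along its x.
- wrench: Bystander: wrench lying along its x.
- oil: Bystander: white oil bottle, 68 mm wide, 170 high. Origin under its centre.
- tub: Bystander: grease tub with a white lid, 84 mm wide, 70 high. Origin under its centre.
There are look-alikes about, which are no part of the job. There is more than one size of the plate; the one meant has the size given above.

How it is judged:
By the outcome, as a careful person would: the job done as asked, in the order asked, and still so for the second after the job is handed in, with the robot touching nothing.
It also fails if it takes over 72 s, if anything falls off the work surface, if the arm or the gripper's body presses on something with over 40 N, if the wrist force passes 120 N, or if a joint passes its speed limit or range.

## Robot

A 6-joint arm with a two-finger parallel gripper is mounted at the origin on the work surface. World frame = base frame: x ahead of the robot, y to its left, z up, the work surface at z = 0. Lengths are in mm, angles in rad, forces in N, time in s.
With the tool pointing down it reaches from about 275 to 1000 mm from the base axis. Payload 8.4 kg.
Tool frame: the origin (TCP) lies between the finger pads; the fingertips stand r.nose_length ahead of it and the grasp point (between the pads) lies 8 mm behind it (r.nose_length is the distance from the TCP to the fingertips, in mm); y points along the fingers, x is the direction in which the jaws open and shut, and the axes are right-handed (so a half turn about y gives the same grasp; the last joint's range is limited). The gripper opens to 85 mm and grips with 20 to 120 N. Pads are 22 mm wide; open, the fingers measure 114 mm over their backs; the gripper's body (76 mm by 85 mm) begins 54 mm behind the grasp point. The pads swing forward as they close: fully open they stand 13 mm farther back than shut.
Start: joints at [-0.002, 0.353, 1.633, -0, 1.155, -0.002], TCP at [625.002, -0, 242.281] pointing down, gripper open.
Joint ranges: [-2.63, 2.63], [-0.92, 2.1], [0.06, 2.66], [-1.3, 4.44], [0, 2.69], [-3.02, 3.02]. Speed limits (rad/s): [2.22, 2.22, 2.79, 3.14, 3.14, 3.14].

## Interface

Orientations are given as [roll, pitch, yaw] about the fixed x, y, z axes, in that order (R = Rz(yaw) Ry(pitch) Rx(roll)).
In Python, from rig import r, cams, order gives the robot as it stands. The module is installed in compiled form; this text tells all that it offers.
- The arm moves only by the shell command python3 -m crank 'ROWS' [FORCE]. ROWS is JSON, a list of rows, each a list of 7 numbers: the turn, a rotation vector about the tool's x, y, z in degrees, then the shift along the tool's x, y, z in cm, then the opening, from -1 (shut) to 1 (fully open). A call has exactly 10 rows; each row shifts and turns the pose as measured when the row begins, along the tool's axes as they then stand; what a row does not reach is not made up. A row lasts 1/12 s, in which the tool goes at most 41.7 mm and 7.16 degrees, less where a joint would pass 70% of its speed; a pose out of reach is approached as far as the arm can. A call with a gripper value outside its range is refused whole. The fingers move at their own pace and stop on an object; FORCE is the grip in N (left out, the last holds). Time passes only in rows, so rows that do not move let the fingers close, or fill a call up. It gives the time, the measured TCP pose, the force and the opening at its end, in the units of the state.
- r.sense(): the state, without advancing time (a new reading comes with each control period).
- cams.grab_frame(name): name is "scene" or "side" or "wrist"; returns the picture (420x560x3 uint8, blue, green, red); there is no depth.
- cams.camera_info(name): a dict with "intrinsics" (3x3 intrinsics, pixels), "view" (4x4, takes a point from world to camera coordinates); the wrist camera has in their place "hand_eye" (4x4, takes a point from camera to tool coordinates, whose origin is the TCP and whose axes are the tool frame's). Camera axes: x right, y up, looking along -z (the intrinsics and any distortion apply to the point x, -y, -z); pixel columns grow to the right and rows downward; lengths in mm; the calibration is good to about 2 mm. A picture is of the moment at which its call begins: read the wrist's pose just before it. camera_info takes no time and is no camera call.
- order.sign_off(): hands the job in, once; it reports no verdict.
The state is a dict: "clock": time; "qpos": joint angles; "qvel": joint speeds; "joint_efforts": joint torques, N m; "eef_pos": TCP position; "tcp_rot": TCP orientation; "contact_force": force on the tool from outside, world axes, zero at the start; "wrist_torque": the same for the moment, N m; "opening": opening from 0.0 (shut) to 1.0 (fully open).
Only numpy, scipy, OpenCV 4.12 (cv2) and the standard library are available. Lean on these libraries where they do the work, as an engineer would, in place of code of your own. Each camera call takes 0.05 s, during which the arm holds its last target.

## Working session

There is one attempt and no reset: what is moved stays moved. The work goes in short steps, Python scripts to look and compute and a shell command to move; the robot and the scene stay as the last step left them, time stands still between calls to the robot, and variables do not carry over. Pictures are saved under pics/ and viewed, and the job is handed in when it is done.

```bash
mkdir -p pics; python3 - <<'E'
from rig import r,cams,order
import cv2
s=r.sense()
for k in s: print(k,s[k])
print(r.nose_length)
for n in("scene","side","wrist"):
    cv2.imwrite(f"pics/{n}0.png",cams.grab_frame(n)); i=cams.camera_info(n)
    for k in i: print(n,k,i[k])
E
```

```text
clock 0.0
qpos [-2.40410983e-03  3.53631086e-01  1.63414170e+00  1.48164263e-05
  1.15522498e+00 -2.39473656e-03]
qvel [ 0.00148797  0.00103967  0.0003787  -0.00051871 -0.00062651  0.00015443]
joint_efforts [-2.03471049e-03 -6.05236173e+01 -3.42063046e+01 -2.62302356e-04
  9.48130677e-03  3.61521288e-06]
eef_pos [6.24527290e+02 3.06556146e-03 2.41569104e+02]
tcp_rot [-1.57077942e+00  1.40507361e-03 -1.53524965e-05]
contact_force [-0.68991535  0.7681484  -0.0277362 ]
wrist_torque [-0.03442207 -0.04151441 -0.0288805 ]
opening 0.9982267245273913
11.0
scene intrinsics [[414.46507443   0.         286.32432973]
 [  0.         414.46507443 217.36219053]
 [  0.           0.           1.        ]]
scene view [[ 5.84917434e-02  9.98101049e-01  1.93135289e-02 -4.63720229e+01]
 [-6.34802931e-01  2.22561221e-02  7.72353484e-01  2.03955061e+02]
 [ 7.70456978e-01 -5.74365866e-02  6.34899271e-01 -1.57653561e+03]
 [ 0.00000000e+00  0.00000000e+00  0.00000000e+00  1.00000000e+00]]
side intrinsics [[397.9694522    0.         275.77020914]
 [  0.         397.9694522  208.47460937]
 [  0.           0.           1.        ]]
side view [[-9.98797041e-01 -4.76159428e-02  1.17129552e-02  4.42968058e+02]
 [ 4.02491247e-02 -6.59659173e-01  7.50486365e-01 -7.05105436e+01]
 [-2.80085574e-02  7.50054996e-01  6.60782130e-01 -1.27653624e+03]
 [ 0.00000000e+00  0.00000000e+00  0.00000000e+00  1.00000000e+00]]
wrist intrinsics [[308.85066929   0.         275.12164535]
 [  0.         308.85066929 208.78251399]
 [  0.           0.           1.        ]]
wrist hand_eye [[ 9.99999190e-01 -9.73060853e-05  1.26945467e-03 -6.39619777e-02]
 [ 1.24037659e-03  2.99329186e-01 -9.54149097e-01 -1.30803566e+02]
 [-2.87140320e-04  9.54149899e-01  2.99329064e-01  7.72994159e+01]
 [ 0.00000000e+00  0.00000000e+00  0.00000000e+00  1.00000000e+00]]
```

View pics/scene0.png

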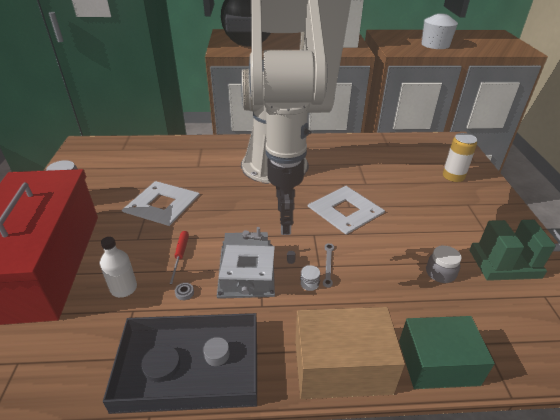

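View pics/side0.png

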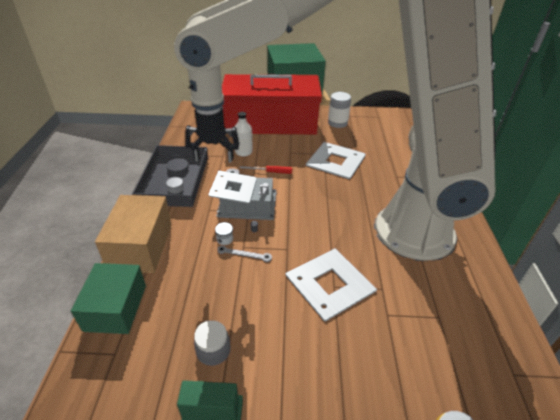

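View pics/wrist0.png

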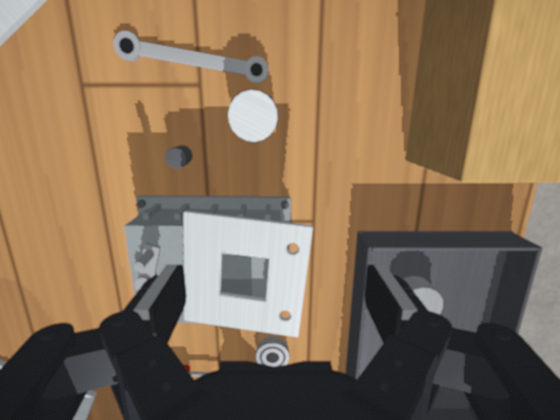

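```bash
cat > h.py <<'E'
import numpy as np,cv2
from scipy.spatial.transform import Rotation as Ro
from rig import r,cams
def ray(cam,px,s=None):
    i=cams.camera_info(cam);K=i["intrinsics"]
    d=np.array([(px[0]-K[0,2])/K[0,0],-(px[1]-K[1,2])/K[1,1],-1.])
    if cam=="wrist":
        T=np.eye(4);T[:3,:3]=Ro.from_euler("xyz",s["tcp_rot"]).as_matrix();T[:3,3]=s["eef_pos"]
        M=T@np.array(i["hand_eye"])
    else: M=np.linalg.inv(i["view"])
    return M[:3,3],M[:3,:3]@d
def onz(cam,px,z,s=None):
    o,d=ray(cam,px,s);return o+d*(z-o[2])/d[2]
def proj(cam,P,s=None):
    i=cams.camera_info(cam);K=i["intrinsics"]
    if cam=="wrist":
        T=np.eye(4);T[:3,:3]=Ro.from_euler("xyz",s["tcp_rot"]).as_matrix();T[:3,3]=s["eef_pos"]
        V=np.linalg.inv(T@np.array(i["hand_eye"]))
    else:V=np.array(i["view"])
    p=V[:3,:3]@P+V[:3,3];return np.array([K[0,2]+K[0,0]*p[0]/-p[2],K[1,2]-K[1,1]*p[1]/-p[2]])
def tri(a,b):
    (o,d),(q,e)=a,b;d=d/np.linalg.norm(d);e=e/np.linalg.norm(e)
    t=np.linalg.lstsq(np.c_[d,-e],q-o,rcond=None)[0]
    x,y=o+d*t[0],q+e*t[1];return (x+y)/2,np.linalg.norm(x-y)
E
python3 - <<'E'
import cv2
a=cv2.imread('pics/wrist0.png')[180:360,110:340];cv2.imwrite('pics/c1.png',cv2.resize(a,None,fx=3.3,fy=3.3,interpolation=2))
a=cv2.imread('pics/side0.png')[155:245,195:295];b=cv2.resize(a,None,fx=6,fy=6,interpolation=2);cv2.imwrite('pics/c2.png',b)
a=cv2.imread('pics/scene0.png')[220:310,200:300];b=cv2.resize(a,None,fx=6,fy=6,interpolation=2);cv2.imwrite('pics/c3.png',b)
E
```

```text
(no output)
```

View pics/c1.png

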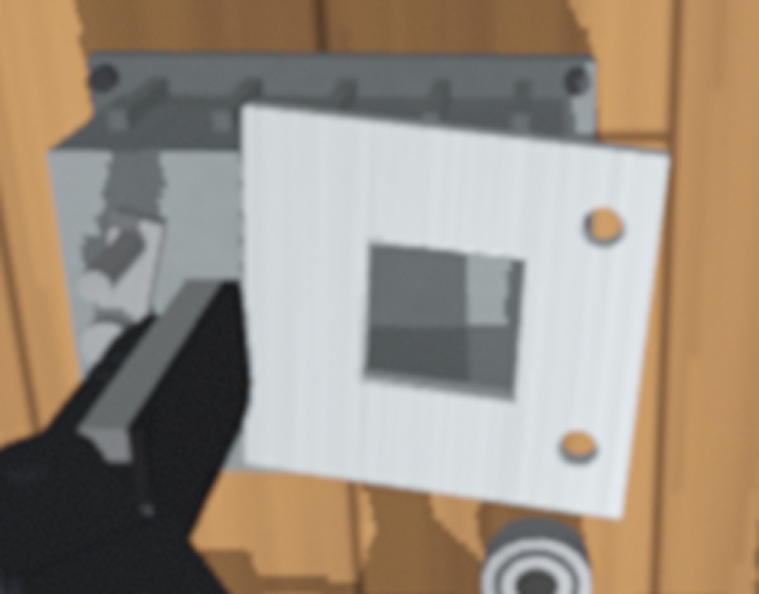

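View pics/c2.png

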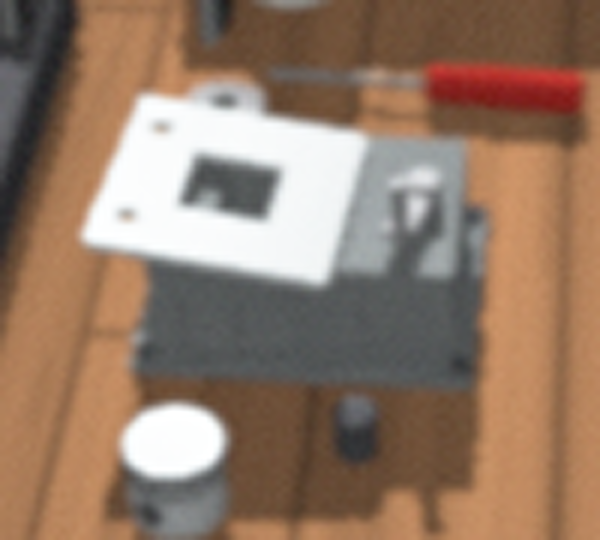

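View pics/c3.png

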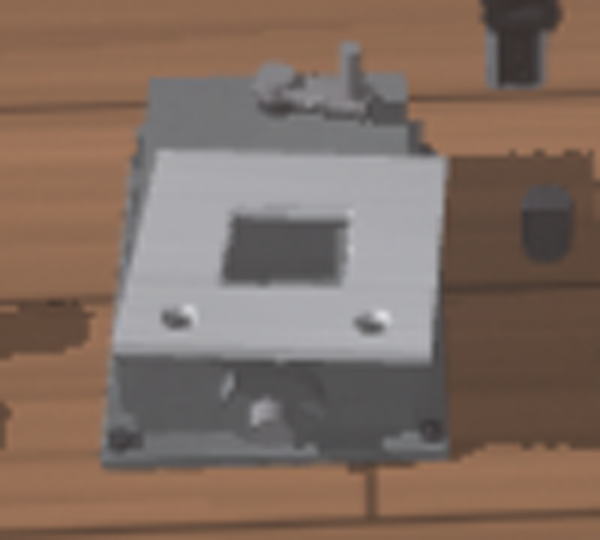

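```bash
python3 - <<'E'
from h import *
import pickle
s=r.sense();print(s["clock"])
W=lambda x,y:((x+.5)/3.3-.5+110,(y+.5)/3.3-.5+180)
S=lambda x,y:((x+.5)/6-.5+195,(y+.5)/6-.5+155)
C=lambda x,y:((x+.5)/6-.5+200,(y+.5)/6-.5+220)
np.set_printoptions(precision=1,suppress=True)
for n,p,z in[("TL70",(51,152),70),("Ledge70",(83,380),70),("flTL10",(90,55),10),("flTR10",(595,60),10),("bot70",(232,468),70)]:
    print(n,onz("wrist",W(*p),z,s))
print("scene: TL(-x-y)70",onz("scene",C(150,78),70),"(-x+y)70",onz("scene",C(407,76),70),"fl +x-y",onz("scene",C(103,465),10),"fl+x+y",onz("scene",C(449,458),10))
print("side: -x-y",onz("side",S(466,139),70),"-x+y",onz("side",S(460,276),70),"fl-x+y",onz("side",S(475,383),10),"fl+x+y",onz("side",S(135,372),10))
# plate corners: wrist & side & scene
for n,w,sd,sc in[("-x+y",(242,103),(328,285),(447,156)),("+x+y",(669,155),(83,238),(433,360)),("+x-y",(621,519),(142,93),(113,353)),("-x-y",(247,465),(370,131),(158,151)),
  ("h1",(603,227),(127,214),(371,322)),("h0",(578,447),(161,126),(179,318))]:
    a,b,c=ray("wrist",W(*w),s),ray("side",S(*sd)),ray("scene",C(*sc))
    print(n,*[v for q in(tri(a,b),tri(a,c),tri(b,c)) for v in q])
print("post",*tri(ray("wrist",W(91,285),s),ray("scene",C(350,46))))
E
```

```text
0.15
TL70 [467.1 -36.2  70. ]
Ledge70 [ 465.9 -119.2   70. ]
flTL10 [455.8 -20.6  10. ]
flTR10 [641.9 -22.5  10. ]
bot70 [ 513.5 -154.7   70. ]
scene: TL(-x-y)70 [ 468.2 -155.8   70. ] (-x+y)70 [471.2 -35.8  70. ] fl +x-y [ 648.8 -170.1   10. ] fl+x+y [651.3 -22.6  10. ]
side: -x-y [ 463.9 -158.4   70. ] -x+y [460.6 -37.4  70. ] fl-x+y [451.1 -18.9  10. ] fl+x+y [636.4 -16.5  10. ]
-x+y [529.9 -18.8  75.2] 1.932461945836784 [530.1 -19.   73.2] 0.344174628347315 [529.8 -19.7  74.1] 1.8626023732300163
+x+y [659.3 -28.5  93.2] 1.4394408505736538 [661.5 -30.6  84.5] 2.2053557602258036 [661.7 -31.5  87.7] 6.196314099204013
+x-y [ 647.8 -154.9   95.9] 1.6739303726354366 [ 650.6 -161.2   84.4] 4.881244160291469 [ 651.2 -161.5   87.4] 8.008575278865317
-x-y [ 519.5 -150.5   76.8] 4.478843450834903 [ 520.9 -149.6   73.6] 2.0086463790935505 [ 519.9 -150.8   75.3] 6.52385105989977
h1 [640.4 -52.8  90.7] 1.8053020884047088 [641.6 -54.6  86. ] 0.22604752744091555 [641.2 -55.4  87.3] 3.0531003059148447
h0 [ 633.6 -130.4   91.6] 1.6396140650745799 [ 634.9 -133.9   85.2] 1.2602250443103864 [ 635.  -134.5   87. ] 3.797028676909873
post [493.3 -62.  109. ] 0.9497801128966313
```

```bash
python3 -m crank '[[0,7,0,0,0,0,1],[0,7,0,0,0,0,1],[0,7,0,0,0,0,1],[0,7,0,0,0,0,1],[0,7,0,0,0,0,1],[0,7,0,0,0,0,1],[0,7,0,0,0,0,1],[0,7,0,0,0,0,1],[0,7,0,0,0,0,1],[0,7,0,0,0,0,1]]' 20
```

```text
clock: 0.98
eef_pos: [622.5, 0.0, 238.3]
tcp_rot: [-1.578, 0.002, -1.249]
contact_force: [0.7, 0.1, -0.2]
opening: 0.997
```

```bash
python3 -m crank '[[0,6,0,0,0,0,1],[0,6,0,0,0,0,1],[0,6,0,0,0,0,1],[0,0,0,1.6,0,1.4,1],[0,0,0,1.6,0,1.4,1],[0,0,0,1.6,0,1.4,1],[0,0,0,1.6,0,1.4,1],[0,0,0,1.6,0,1.4,1],[0,0,0,1.6,0,1.4,1],[0,0,0,0,0,0,1]]'
python3 - <<'E'
from h import *
import json
s=r.sense();print(s["eef_pos"],s["tcp_rot"])
im=cams.grab_frame("wrist");cv2.imwrite("pics/w1.png",im)
json.dump({k:list(map(float,s[k])) for k in("eef_pos","tcp_rot")},open("w1.json","w"))
E
```

```text
clock: 1.82
eef_pos: [705.6, -100.1, 234.0]
tcp_rot: [-1.584, 0.0, -1.586]
contact_force: [-0.4, -0.5, 0.4]
opening: 0.999
[ 705.62020116 -100.07795064  233.99192965] [-1.58447965e+00  3.29837468e-04 -1.58620002e+00]
```

View pics/w1.png

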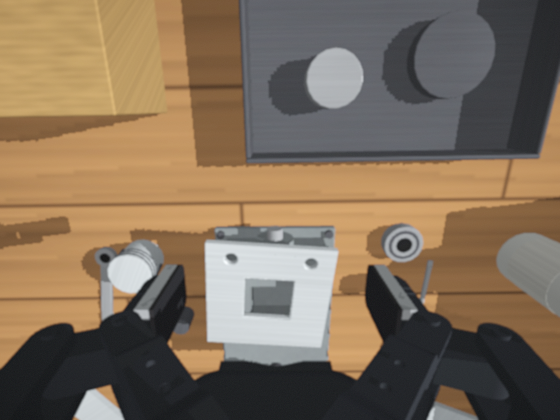

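```bash
python3 - <<'E'
import cv2
a=cv2.imread('pics/w1.png')[220:372,195:350];cv2.imwrite('pics/c4.png',cv2.resize(a,None,fx=3.9,fy=3.9,interpolation=2))
from h import *
s=r.sense()
print(onz("wrist",(135,268),46,s))
E
```

```text
[607.95309893  65.85908438  46.        ]
```

View pics/c4.png

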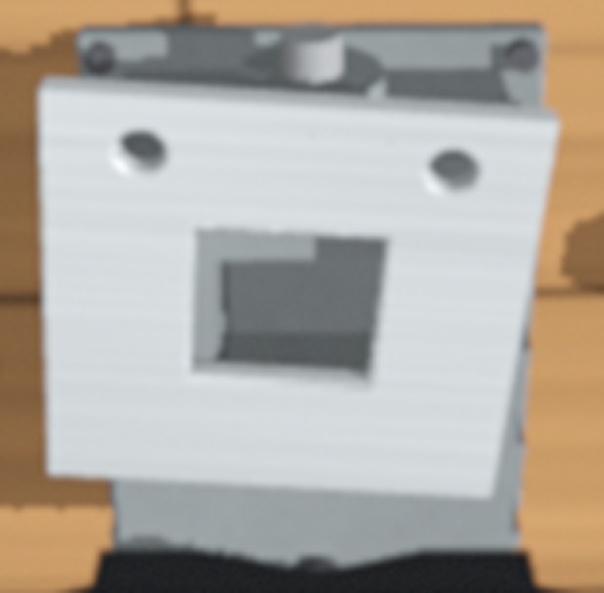

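```bash
python3 - <<'E'
from h import *
import json
np.set_printoptions(precision=1,suppress=True)
s=json.load(open("w1.json"))
W=lambda x,y:((x+.5)/3.9-.5+195,(y+.5)/3.9-.5+220)
f=lambda p,z:onz("wrist",W(*p),z,s)
print("fl",f((79,28),10),f((543,27),10)); print("opening corner",f((220,262),70))
print("casing side edges z70: +y",f((115,500),70),"-y",f((522,470),70))
for n,p,z in[("h1",(141,150),86),("h0",(455,170),86),("+x+y",(40,80),88),("+x-y",(558,118),88),("-x-y",(490,496),76),("-x+y",(48,470),76)]:print(n,f(p,z))
E
```

```text
fl [644.9 -24.2  10. ] [ 642.9 -170.4   10. ]
opening corner [597.5 -71.2  70. ]
casing side edges z70: +y [515.6 -36.2  70. ] -y [ 524.8 -158.6   70. ]
h1 [640.9 -53.9  86. ]
h0 [ 634.  -134.5   86. ]
+x+y [661.8 -30.2  88. ]
+x-y [ 649.3 -159.9   88. ]
-x-y [ 520.8 -148.3   76. ]
-x+y [532.2 -18.7  76. ]
```

```bash
python3 -m crank '[[0.7,-0.9,0,-0.3,1,0,1],[0,0,0,0,2.4,0,1],[0,0,0,0,2.4,0,1],[0,0,0,0,2.4,0,1],[0,0,0,0,2.4,0,1],[0,0,0,0,2.4,0,1],[0,0,0,0,1.6,0,1],[0,0,0,0,0.4,0,1],[0,0,0,0,0,0,1],[0,0,0,0,0,0,1]]'
python3 - <<'E'
from h import *
im=cams.grab_frame("side");cv2.imwrite("pics/s2.png",cv2.resize(im[120:260,150:320],None,fx=4,fy=4,interpolation=2))
E
```

```text
clock: 2.7
eef_pos: [699.2, -89.1, 78.4]
tcp_rot: [-1.576, 0.004, -1.568]
contact_force: [-0.4, 0.8, -0.4]
opening: 0.999
```

View pics/s2.png

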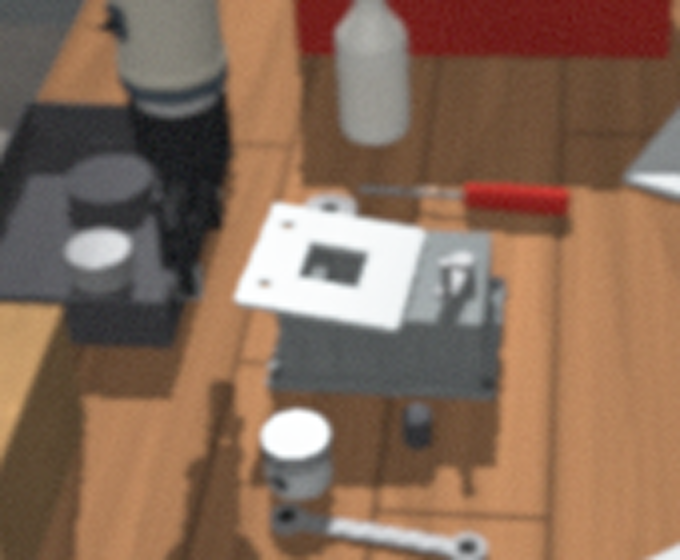

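```bash
python3 - <<'E'
from h import *
for y in(-45,-35):
    o,d=ray("side",(185.5/4-.5+150,297/4-.5+120));print(o+d*(y-o[1])/d[1])
print(r.nose_length)
E
```

```text
[703.32783059 -45.          79.65344719]
[700.32073724 -35.          87.95994256]
11.0
```

```bash
python3 -m crank '[[0,0,0,0.4,0.8,0,1],[0,0,0,0.4,0.8,0,1],[0,0,0,0,0,-0.7,1],[0,0,0,0,0,-0.7,1],[0,0,0,0,0,-0.4,1],[0,0,0,0,0,-0.4,1],[0,0,0,0,0,-0.4,1],[0,0,0,0,0,-0.4,1],[0,0,0,0,0,-0.3,1],[0,0,0,0,0,0,1]]'
python3 - <<'E'
from h import *
im=cams.grab_frame("side");cv2.imwrite("pics/s3.png",cv2.resize(im[120:260,150:320],None,fx=4,fy=4,interpolation=2))
E
```

```text
clock: 3.58
eef_pos: [665.6, -98.5, 66.8]
tcp_rot: [-1.567, 0.003, -1.569]
contact_force: [1.2, -1.6, -0.1]
opening: 0.999
```

View pics/s3.png

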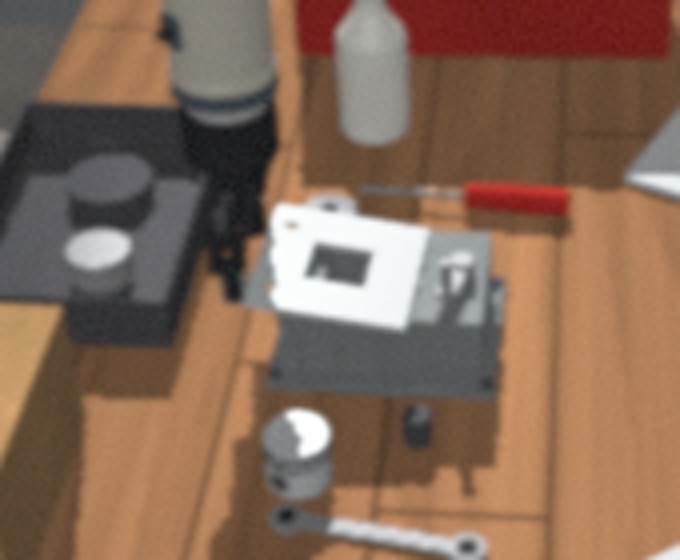

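```bash
python3 -m crank '[[0,0,0,-0.1,0.3,-0.2,1],[0,0,0,0,0,-0.3,1],[0,0,0,0,0,-0.3,1],[0,0,0,0,0,-0.3,1],[0,0,0,0,0,-0.1,1],[0,0,0,0,0,0,1],[0,0,0,0,0,0,1],[0,0,0,0,0,0,1],[0,0,0,0,0,0,1],[0,0,0,0,0,0,1]]'
python3 - <<'E'
from h import *
import json
s=r.sense()
im=cams.grab_frame("wrist");cv2.imwrite("pics/w3.png",im)
json.dump({k:list(map(float,s[k])) for k in("eef_pos","tcp_rot")},open("w3.json","w"))
im=cams.grab_frame("scene");cv2.imwrite("pics/s4.png",cv2.resize(im[200:320,180:320],None,fx=5,fy=5,interpolation=2))
E
```

```text
clock: 4.47
eef_pos: [654.0, -97.2, 63.8]
tcp_rot: [-1.565, 0.003, -1.569]
contact_force: [1.4, -0.2, -0.5]
opening: 1.001
```

View pics/w3.png

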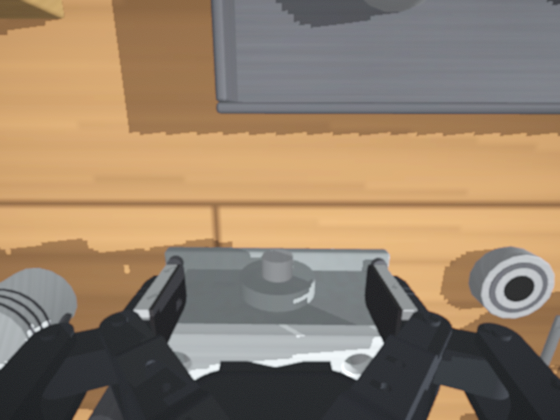

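View pics/s4.png

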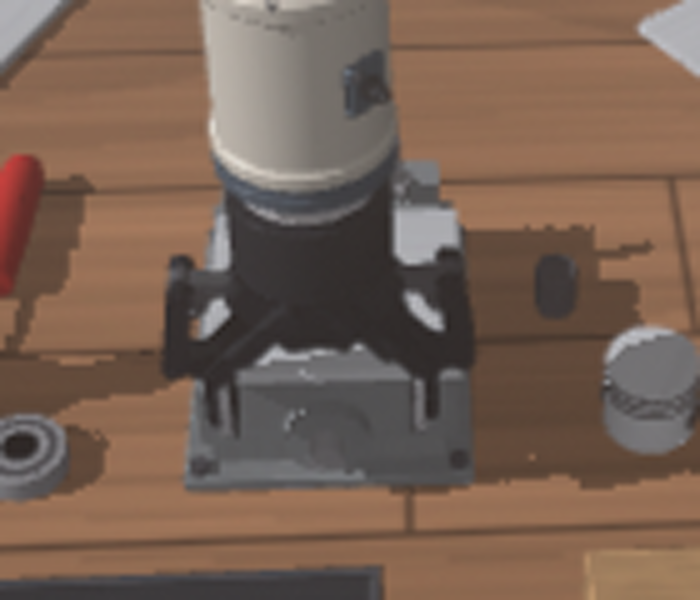

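```bash
python3 -m crank '[[0,0,0,0,0,0.7,1],[0,0,0,0,0,1.5,1],[0,0,0,0,-1,1.5,1],[0,0,0,0,-2.8,0.5,1],[0,0,0,0,-2.8,0,1],[0,0,0,0,-2.8,0,1],[0,0,0,0,-2.8,0,1],[0,0,0,0,-2,0,1],[0,0,0,0,-1,0,1],[0,0,0,0,0,0,1]]'
python3 - <<'E'
from h import *
import json
s=r.sense()
im=cams.grab_frame("wrist")
json.dump({k:list(map(float,s[k])) for k in("eef_pos","tcp_rot")},open("w4.json","w"))
cv2.imwrite("pics/w4.png",cv2.resize(im[200:400,180:370],None,fx=3,fy=3,interpolation=2))
E
```

```text
clock: 5.4
eef_pos: [698.7, -97.9, 220.1]
tcp_rot: [-1.573, 0.003, -1.568]
contact_force: [-0.3, 0.6, -0.3]
opening: 0.998
```

View pics/w4.png

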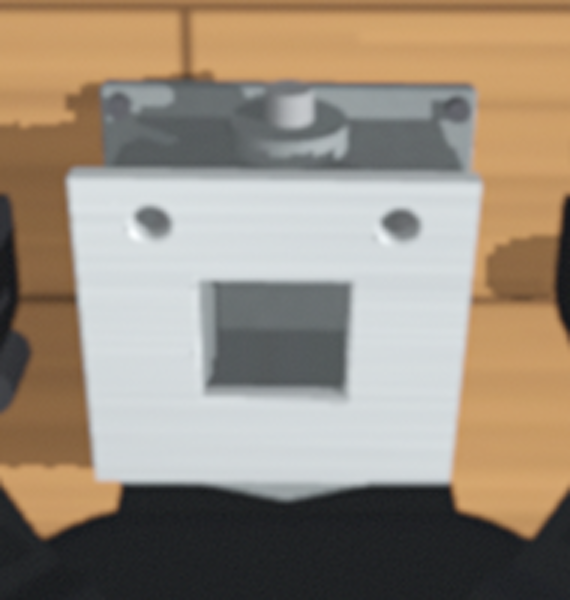

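```bash
python3 - <<'E'
from h import *
import json
np.set_printoptions(precision=1,suppress=True)
s=json.load(open("w4.json"))
W=lambda x,y:((x+.5)/3-.5+180,(y+.5)/3-.5+200)
f=lambda p,z:onz("wrist",W(*p),z,s)
print("fl",f((102,83),10),f((475,86),10))
for n,p,z in[("h1",(151,222),85.5),("h0",(400,225),85.5),("+x+y",(67,170),87),("+x-y",(482,178),87),("-x-y",(450,482),76),("-x+y",(97,478),76),("port+x+y",(202,282),82),("port+x-y",(352,283),82)]:print(n,f(p,z))
E
```

```text
fl [644.1 -24.   10. ] [ 643.4 -170.8   10. ]
h1 [625.4 -53.3  85.5]
h0 [ 624.6 -133.4   85.5]
+x+y [644.5 -27.9  87. ]
+x-y [ 642.2 -158.3   87. ]
-x-y [ 512.9 -157.3   76. ]
-x+y [514.1 -27.4  76. ]
port+x+y [601.  -68.7  82. ]
port+x-y [ 600.8 -118.8   82. ]
```

```bash
python3 -m crank '[[0,0,0,-2,0,-2,-1],[0,0,0,-2,0,-2,-1],[0,0,0,-2,0,-2,-1],[0,0,0,-2,0,-2,-1],[0,0,0,-2,0.4,-2,-1],[0,0,0,-0.6,2.2,-1,-1],[0,0,0,0,2.6,0,-1],[0,0,0,0,2.6,0,-1],[0,0,0,0,2.2,0,-1],[0,0,0,0,0,0,-1]]'
```

```text
clock: 6.28
eef_pos: [573.5, 12.4, 100.6]
tcp_rot: [-1.592, 0.003, -1.569]
contact_force: [-1.4, 0.1, -0.2]
opening: -0.002
```

```bash
python3 -m crank '[[1.2,0,0,0,1,0.4,-1],[0,0,0,0.3,0.8,0,-1],[0,0,0,0.5,0,0,-1],[0,0,0,0.5,0,0,-1],[0,0,0,0.5,0,0,-1],[0,0,0,0.2,0,0,-1],[0,0,0,0,0,0,-1],[0,0,0,0,0,0,-1],[0,0,0,0,0,0,-1],[0,0,0,0,0,0,-1]]'
python3 - <<'E'
from h import *
im=cams.grab_frame("side");cv2.imwrite("pics/s5.png",cv2.resize(im[120:260,180:320],None,fx=4,fy=4,interpolation=2))
E
```

```text
clock: 7.12
eef_pos: [576.7, -11.0, 82.2]
tcp_rot: [-1.575, 0.002, -1.57]
contact_force: [0.9, -0.1, 0.4]
opening: 0.002
```

View pics/s5.png

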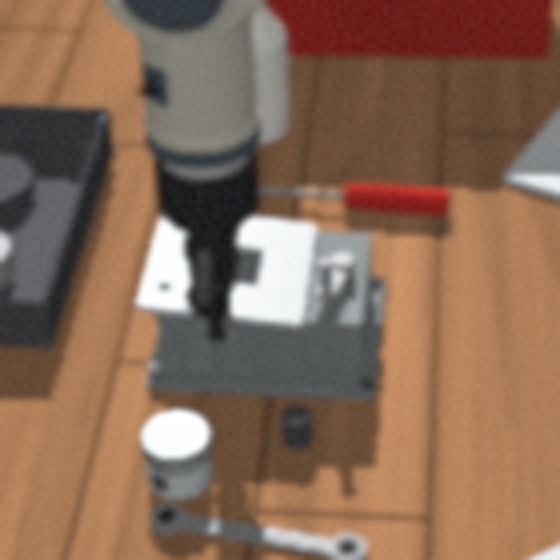

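```bash
python3 -m crank '[[0,0,0,0.2,0,0,-1],[0,0,0,0.2,0,0,-1],[0,0,0,0.2,0,0,-1],[0,0,0,0.1,0,0,-1],[0,0,0,0,0,0,-1],[0,0,0,0,0,0,-1],[0,0,0,0,0,0,-1],[0,0,0,0,0,0,-1],[0,0,0,0,0,0,-1],[0,0,0,0,0,0,-1]]'
python3 - <<'E'
from h import *
im=cams.grab_frame("side");cv2.imwrite("pics/s6.png",cv2.resize(im[120:260,180:320],None,fx=4,fy=4,interpolation=2))
import json
s=r.sense()
im=cams.grab_frame("wrist");cv2.imwrite("pics/w6.png",im)
E
```

```text
clock: 8.0
eef_pos: [576.8, -17.6, 82.3]
tcp_rot: [-1.575, 0.003, -1.57]
contact_force: [0.0, 0.5, -0.3]
opening: -0.001
```

View pics/s6.png

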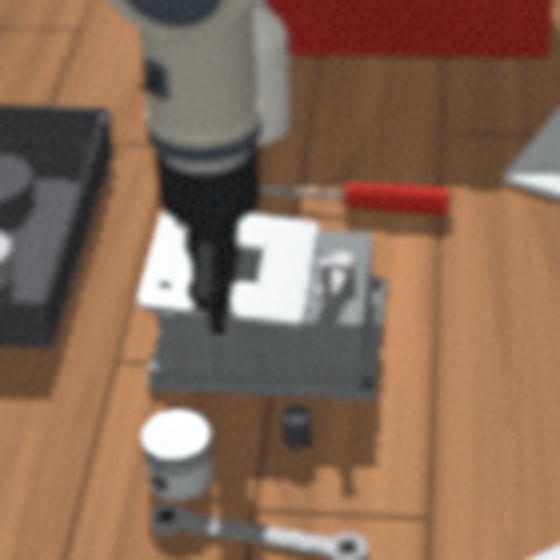

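View pics/w6.png

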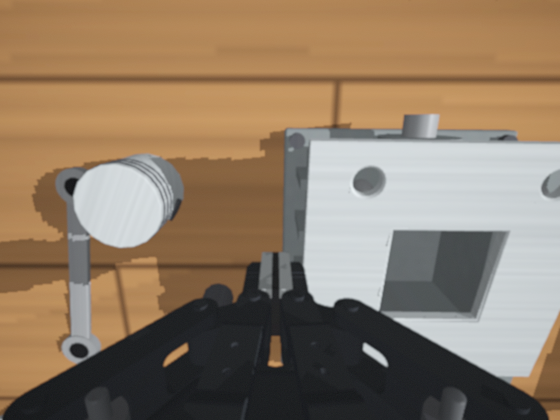

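```bash
python3 - <<'E'
from h import *
np.set_printoptions(precision=1,suppress=True)
s=r.sense();f=lambda p,z:onz("wrist",p,z,s)
for n,p,z in[("h1",(369,181),86),("+x+y",(308,141),88),("-x edge y",(302,280),80),("finger R",(294,270),75),("port +x+y",(391,231),83),("fl+x+y",(286,129),10),("fl+x-y",(516,131),10)]:print(n,f(p,z))
E
```

```text
h1 [625.5 -56.   86. ]
+x+y [642.1 -29.8  88. ]
-x edge y [574.9 -29.9  80. ]
finger R [577.6 -26.2  75. ]
port +x+y [601.9 -69.   83. ]
fl+x+y [642.3 -23.4  10. ]
fl+x-y [ 641.2 -169.8   10. ]
```

```bash
python3 -m crank '[[0,0,0,0.15,0,0,-1],[0,0,0,0.05,0,0,-1],[0,0,0,0,0,0,-1],[0,0,0,0,0,0,-1],[0,0,0,0,0,0,-1],[0,0,0,0,0,0,-1],[0,0,0,0,0,0,-1],[0,0,0,0,0,0,-1],[0,0,0,0,0,0,-1],[0,0,0,0,0,0,-1]]'
python3 - <<'E'
from h import *
im=cams.grab_frame("wrist");cv2.imwrite("pics/w7.png",im)
E
```

```text
clock: 8.93
eef_pos: [576.8, -19.4, 82.3]
tcp_rot: [-1.575, 0.004, -1.57]
contact_force: [-0.1, 1.6, 0.4]
opening: -0.002
```

View pics/w7.png

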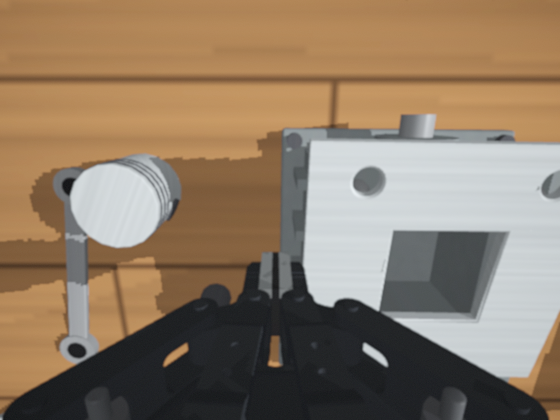

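```bash
python3 -m crank '[[0,0,0,-1,0,0,-1],[0,0,0,-1,-1,0,-1],[0,0,0,0,-2.7,0,-1],[0,0,0,0,-2.7,0,-1],[0,0,0,0,-2.7,1,-1],[0,0,0,1,-1,2.2,-1],[0,0,0,2,0,2.6,1],[0,0,0,2.5,0,2.6,1],[0,0,0,2.5,0,2.6,1],[0,0,0,1.6,0,2,1]]'
```

```text
clock: 9.82
eef_pos: [707.8, -86.5, 193.9]
tcp_rot: [-1.577, 0.003, -1.562]
contact_force: [0.3, -0.0, 0.1]
opening: 0.563
```

```bash
python3 -m crank '[[0,0,0,0,0,0,1],[0,0,0,0,0,0,1],[0,0,0,0,0,0,1],[0,0,0,0,0,0,1],[0,0,0,0,0,0,1],[0,0,0,0,0,0,1],[0,0,0,0,0,0,1],[0,0,0,0,0,0,1],[0,0,0,0,0,0,1],[0,0,0,0,0,0,1]]'
python3 - <<'E'
from h import *
import json
s=r.sense()
im=cams.grab_frame("wrist")
json.dump({k:list(map(float,s[k])) for k in("eef_pos","tcp_rot")},open("w8.json","w"))
cv2.imwrite("pics/w8.png",cv2.resize(im[200:400,180:370],None,fx=3,fy=3,interpolation=2))
E
```

```text
clock: 10.65
eef_pos: [707.9, -82.6, 196.6]
tcp_rot: [-1.576, 0.002, -1.56]
contact_force: [-0.2, 0.4, -1.1]
opening: 0.997
```

View pics/w8.png

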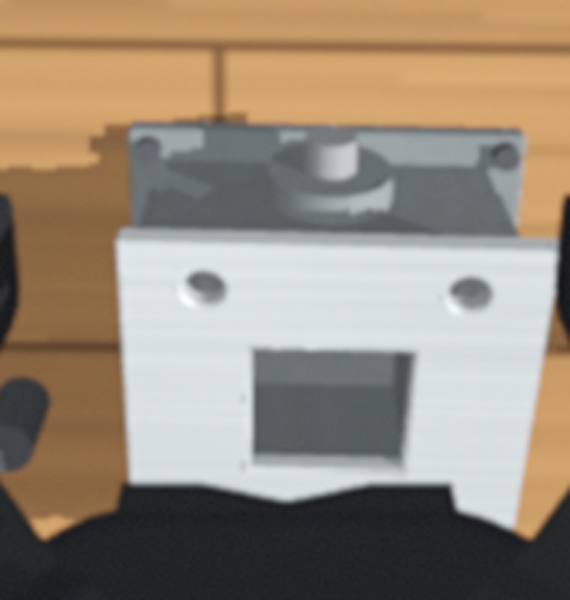

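```bash
python3 - <<'E'
from h import *
import json
np.set_printoptions(precision=1,suppress=True)
s=json.load(open("w8.json"))
W=lambda x,y:((x+.5)/3-.5+180,(y+.5)/3-.5+200)
f=lambda p,z:onz("wrist",W(*p),z,s)
print("fl",f((130,125),10),f((523,132),10))
for n,p,z in[("h1",(205,287),85.5),("h0",(470,293),85.5),("+x+y",(117,231),87),("+x-y",(559,243),87)]:print(n,f(p,z))
E
python3 -m crank '[[0,0.5,0,0.5,2.4,0,1],[0,0,0,0.5,2.4,0,1],[0,0,0,0.5,2.4,0,1],[0,0,0,0,2.4,0,1],[0,0,0,0,1.7,0,1],[0,0,0,0,1,0,1],[0,0,0,0,0.5,0,1],[0,0,0,0,0,-1,1],[0,0,0,0,0,-1,1],[0,0,0,0,0,0,1]]'
```

```text
fl [644.6 -23.9  10. ] [ 643.4 -170.2   10. ]
h1 [625.3 -57.9  85.5]
h0 [ 624.1 -137.7   85.5]
+x+y [644.9 -32.6  87. ]
+x-y [ 642.4 -162.3   87. ]
clock: 11.53
eef_pos: [689.7, -98.7, 66.1]
tcp_rot: [-1.57, 0.001, -1.57]
contact_force: [0.2, -0.3, -0.2]
opening: 0.996
```

```bash
python3 -m crank '[[0,0,0,0,0.3,-1,1],[0,0,0,0,0,-1,1],[0,0,0,0,0,-0.7,1],[0,0,0,0,0,-0.4,1],[0,0,0,0,0,-0.3,1],[0,0,0,0,0,-0.2,1],[0,0,0,0,0,-0.2,1],[0,0,0,0,0,-0.2,1],[0,0,0,0,0,0,1],[0,0,0,0,0,0,1]]'
python3 - <<'E'
from h import *
im=cams.grab_frame("side");cv2.imwrite("pics/s9.png",cv2.resize(im[120:260,180:320],None,fx=4,fy=4,interpolation=2))
E
```

```text
clock: 12.37
eef_pos: [651.4, -99.1, 68.6]
tcp_rot: [-1.559, 0.0, -1.57]
contact_force: [0.7, 0.0, -0.0]
opening: 1.001
```

View pics/s9.png

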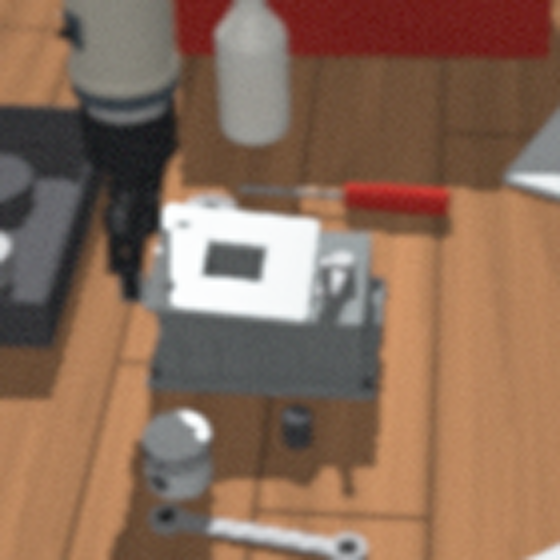

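```bash
python3 -m crank '[[-0.6,0,0,-0.1,0.4,0,1],[0,0,0,0,0.3,0,1],[0,0,0,0,0,-0.15,1],[0,0,0,0,0,-0.15,1],[0,0,0,0,0,-0.15,1],[0,0,0,0,0,-0.1,1],[0,0,0,0,0,-0.1,1],[0,0,0,0,0,0,1],[0,0,0,0,0,0,1],[0,0,0,0,0,0,1]]'
python3 - <<'E'
from h import *
im=cams.grab_frame("side");cv2.imwrite("pics/s10.png",cv2.resize(im[120:260,180:320],None,fx=4,fy=4,interpolation=2))
E
```

```text
clock: 13.25
eef_pos: [645.3, -97.8, 60.4]
tcp_rot: [-1.57, 0.0, -1.57]
contact_force: [1.3, 0.1, -0.8]
opening: 1.001
```

View pics/s10.png

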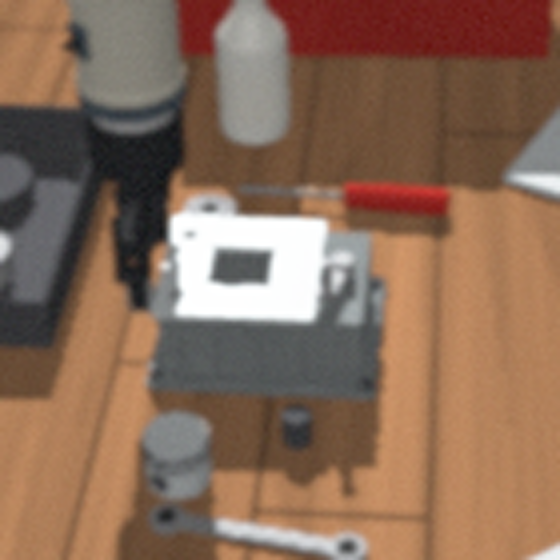

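```bash
python3 -m crank '[[0,0,0,0,0,0.6,1],[0,0,0,0,0,1.5,1],[0,0,0,0,-1,1.5,1],[0,0,0,0,-2.8,1,1],[0,0,0,0,-2.8,0,1],[0,0,0,0,-2.8,0,1],[0,0,0,0,-2.8,0,1],[0,0,0,0,-1,0,1],[0,0,0,0,0,0,1],[0,0,0,0,0,0,1]]'
python3 - <<'E'
from h import *
import json
s=r.sense()
im=cams.grab_frame("wrist")
json.dump({k:list(map(float,s[k])) for k in("eef_pos","tcp_rot")},open("w11.json","w"))
cv2.imwrite("pics/w11.png",cv2.resize(im[200:400,180:370],None,fx=3,fy=3,interpolation=2))
im=cams.grab_frame("side");cv2.imwrite("pics/s11.png",cv2.resize(im[150:230,200:300],None,fx=7,fy=7,interpolation=2))
E
```

```text
clock: 14.13
eef_pos: [693.6, -97.8, 195.4]
tcp_rot: [-1.578, 0.001, -1.57]
contact_force: [-0.3, -0.6, 0.2]
opening: 1.001
```

View pics/w11.png

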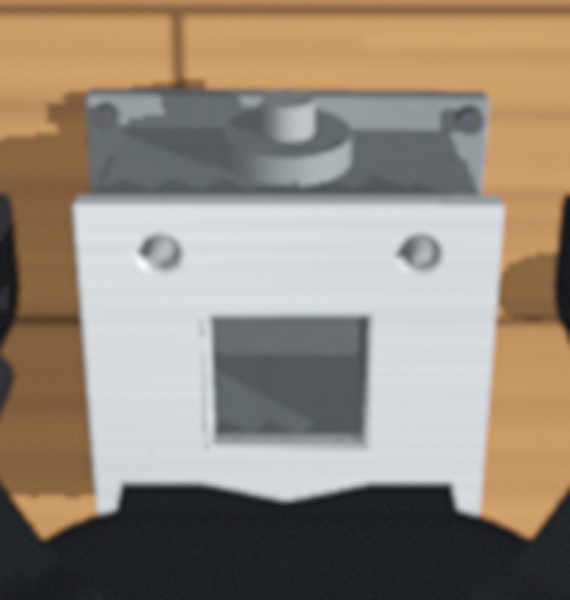

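View pics/s11.png

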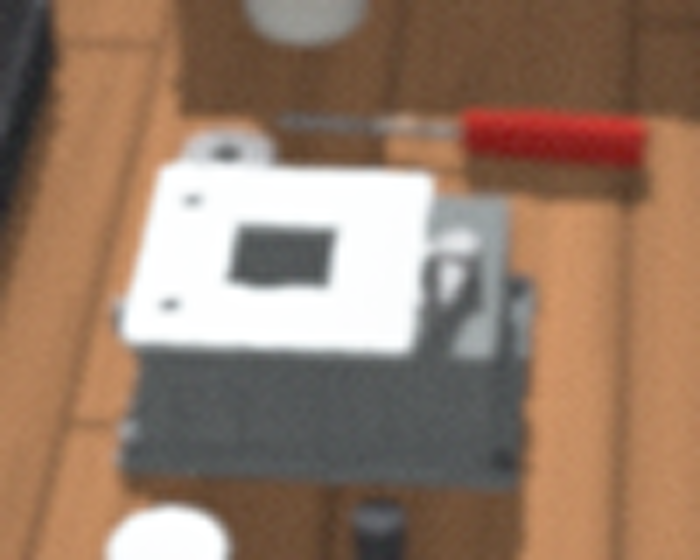

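```bash
python3 - <<'E'
from h import *
import json
np.set_printoptions(precision=1,suppress=True)
s=json.load(open("w11.json"))
W=lambda x,y:((x+.5)/3-.5+180,(y+.5)/3-.5+200)
S=lambda x,y:((x+.5)/7-.5+200,(y+.5)/7-.5+150)
f=lambda p,z:onz("wrist",W(*p),z,s)
for n,w,sd in[("+x+y",(74,198),(123,338)),("+x-y",(505,201),(163,167)),("h1",(159,252),(170,303)),("h0",(419,252),(193,200)),("port+x+y",(212,317),(227,285)),("port-x-y",(368,445),(337,226))]:
    print(n,*tri(ray("wrist",W(*w),s),ray("side",S(*sd))),f(w,76))
print(f((88,92),10),f((488,95),10))
E
```

```text
+x+y [634.4 -33.2  74.9] 2.7372812227869683 [636.4 -33.   76. ]
+x-y [ 634.7 -163.4   75.9] 1.6430361596396306 [ 635.5 -162.8   76. ]
h1 [616.4 -58.4  75.8] 2.6918307824070675 [617.9 -57.8  76. ]
h0 [ 616.6 -138.4   75.2] 1.9148546475802737 [ 618.  -137.7   76. ]
port+x+y [592.1 -74.2  74.8] 3.0322323773346835 [594.6 -73.6  76. ]
port-x-y [ 544.4 -124.1   75. ] 0.4586870299551505 [ 545.1 -124.1   76. ]
[644.2 -24.2  10. ] [ 643.2 -170.8   10. ]
```

```bash
python3 -m crank '[[0,0,0,-0.5,0,-3,-1],[0,0,0,-0.5,0,-3,-1],[0,0,0,-0.5,0,-3,-1],[0,0,0,-0.5,0,-3,-1],[0,0,0,-0.5,0,-3,-1],[0,0,0,-0.5,0,-3,-1],[0,0,0,-0.5,0,-3,-1],[0,0,0,0,0,-2.5,-1],[0,0,0,0,0,0,-1],[0,0,0,0,0,0,-1]]'
python3 - <<'E'
from h import *
import json
s=r.sense();print(s["eef_pos"],s["tcp_rot"])
im=cams.grab_frame("wrist")
json.dump({k:list(map(float,s[k])) for k in("eef_pos","tcp_rot")},open("w12.json","w"))
cv2.imwrite("pics/w12.png",im)
E
```

```text
clock: 15.07
eef_pos: [436.0, -59.9, 178.7]
tcp_rot: [-1.609, 0.005, -1.57]
contact_force: [0.5, 0.3, 0.2]
opening: -0.002
[436.00729319 -59.93254208 178.69712599] [-1.6088663   0.0048872  -1.56991183]
```

View pics/w12.png

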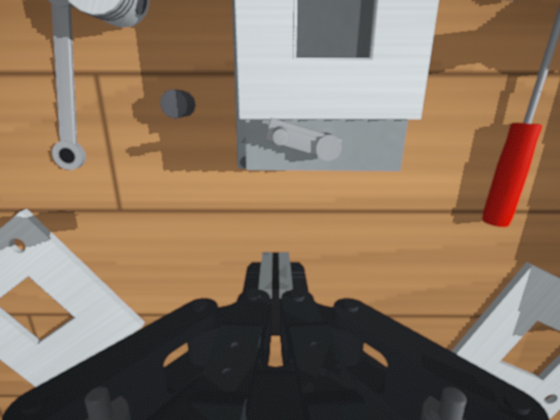

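```bash
python3 - <<'E'
from h import *
import json
np.set_printoptions(precision=1,suppress=True)
s=json.load(open("w12.json"))
f=lambda p,z:onz("wrist",p,z,s)
print("post",f((280,139),112),"pivot",f((329,147),90),"corners",f((246,171),70),f((403,172),70))
im=cv2.imread("pics/w12.png");cv2.imwrite("pics/c12.png",cv2.resize(im[105:180,225:420],None,fx=4,fy=4,interpolation=2))
E
```

```text
post [493.7 -61.8 112. ] pivot [485.7 -96.1  90. ] corners [464.1 -35.9  70. ] [ 463.5 -158.1   70. ]
```

View pics/c12.png

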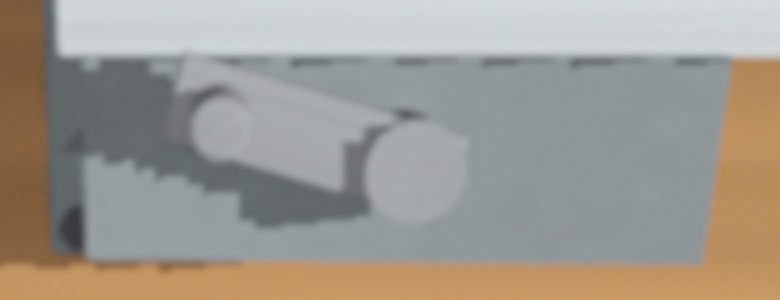

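```bash
python3 -m crank '[[2.2,0,0,-0.3,1,0,-1],[0,0,0,-0.3,2,0,-1],[0,0,0,0,2,0.6,-1],[0,0,0,0,1.5,0.6,-1],[0,0,0,0,0.7,0.6,-1],[0,0,0,0,0,0.6,-1],[0,0,0,0,0,0,-1],[0,0,0,0,0,0,-1],[0,0,0,0,0,0,-1],[0,0,0,0,0,0,-1]]'
```

```text
clock: 15.95
eef_pos: [468.4, -54.2, 102.4]
tcp_rot: [-1.568, 0.005, -1.57]
contact_force: [0.3, -0.2, 0.9]
opening: -0.001
```

```bash
python3 -m crank '[[0,0,0,0,-0.4,0.5,-1],[0,0,0,0,0,0.5,-1],[0,0,0,0.1,0,0.4,-1],[0,0,0,0.2,0,0.4,-1],[0,0,0,0.3,0,0.4,-1],[0,0,0,0.3,0,0.4,-1],[0,0,0,0.3,0,0.3,-1],[0,0,0,0.3,0,0.2,-1],[0,0,0,0,0,0,-1],[0,0,0,0,0,0,-1]]'
python3 - <<'E'
from h import *
im=cams.grab_frame("wrist")
cv2.imwrite("pics/w13.png",im)
E
```

```text
clock: 16.78
eef_pos: [502.8, -70.7, 108.7]
tcp_rot: [-1.567, 0.005, -1.571]
contact_force: [0.1, 0.7, 0.6]
opening: 0.001
```

View pics/w13.png

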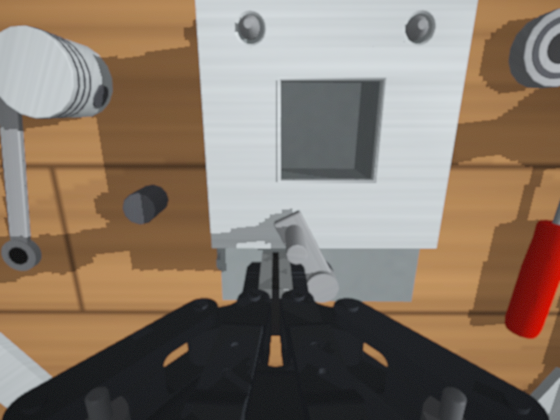

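```bash
python3 -m crank '[[0,0,0,-0.3,0,-0.6,-1],[0,0,0,-1.2,0,0,-1],[0,0,0,-1.2,0,0,-1],[0,0,0,-0.3,0,1,-1],[0,0,0,0,0.3,1,-1],[0,0,0,0,0.3,0.4,-1],[0,0,0,0.3,0,0,-1],[0,0,0,0.3,0,0,-1],[0,0,0,0,0,0,-1],[0,0,0,0,0,0,-1]]'
```

```text
clock: 17.67
eef_pos: [523.6, -43.5, 102.3]
tcp_rot: [-1.565, 0.004, -1.569]
contact_force: [-1.1, -0.6, -0.2]
opening: 0.001
```

Now push toward −y (about 32 mm to the nominal stop).

```bash
python3 -m crank '[[0,0,0,0.4,0,0,-1],[0,0,0,0.4,0,0,-1],[0,0,0,0.4,0,0,-1],[0,0,0,0.4,0,0,-1],[0,0,0,0.4,0,0,-1],[0,0,0,0.4,0,0,-1],[0,0,0,0.3,0,0,-1],[0,0,0,0.2,0,0,-1],[0,0,0,0,0,0,-1],[0,0,0,0,0,0,-1]]'
python3 - <<'E'
from h import *
im=cams.grab_frame("wrist")
cv2.imwrite("pics/w14.png",im)
E
```

```text
clock: 18.5
eef_pos: [524.2, -76.6, 102.8]
tcp_rot: [-1.562, 0.005, -1.571]
contact_force: [0.5, 2.5, -0.5]
opening: 0.001
```

View pics/w14.png

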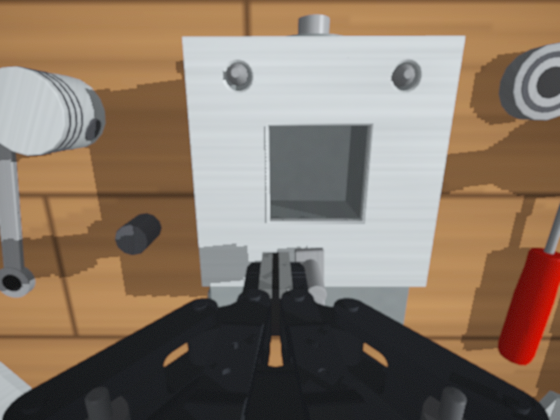

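```bash
python3 -m crank '[[0,0,0,0.15,0,0,-1],[0,0,0,0.15,0,0,-1],[0,0,0,0.15,0,0,-1],[0,0,0,0.15,0,0,-1],[0,0,0,0.1,0,0,-1],[0,0,0,0.1,0,0,-1],[0,0,0,0,0,0,-1],[0,0,0,0,0,0,-1],[0,0,0,0,0,0,-1],[0,0,0,0,0,0,-1]]'
```

```text
clock: 19.38
eef_pos: [523.8, -78.6, 102.8]
tcp_rot: [-1.564, 0.014, -1.573]
contact_force: [1.5, 1.3, -0.5]
opening: -0.0
```

```bash
python3 -m crank '[[0,0,0,-0.8,0,0,-1],[0,0,0,-1.5,0,0,-1],[0,0,0,-1,-1,0,-1],[0,0,0,0,-2.5,0,-1],[0,0,0,0,-2.5,0,-1],[0,0,0,0,-2.5,0,-1],[0,0,0,0,-2,0,-1],[0,0,0,0,0,-1,-1],[0,0,0,0,0,0,-1],[0,0,0,0,0,0,-1]]'
python3 - <<'E'
from h import *
import json
s=r.sense()
im=cams.grab_frame("wrist")
json.dump({k:list(map(float,s[k])) for k in("eef_pos","tcp_rot")},open("w15.json","w"))
cv2.imwrite("pics/w15.png",im)
im=cams.grab_frame("side");cv2.imwrite("pics/s15.png",cv2.resize(im[150:230,200:300],None,fx=7,fy=7,interpolation=2))
im=cams.grab_frame("scene");cv2.imwrite("pics/a15.png",im)
E
```

```text
clock: 20.22
eef_pos: [510.1, -42.5, 215.4]
tcp_rot: [-1.568, 0.012, -1.571]
contact_force: [0.2, 0.5, -0.5]
opening: -0.002
```

View pics/w15.png

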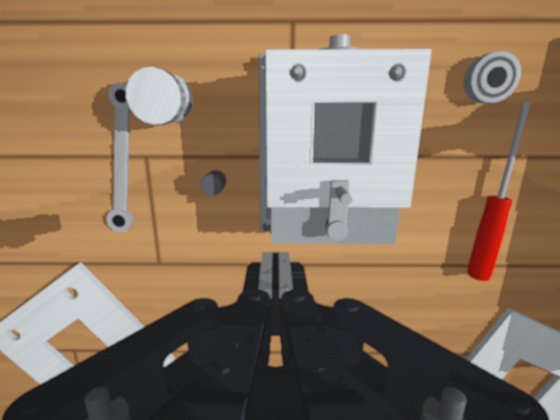

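View pics/s15.png

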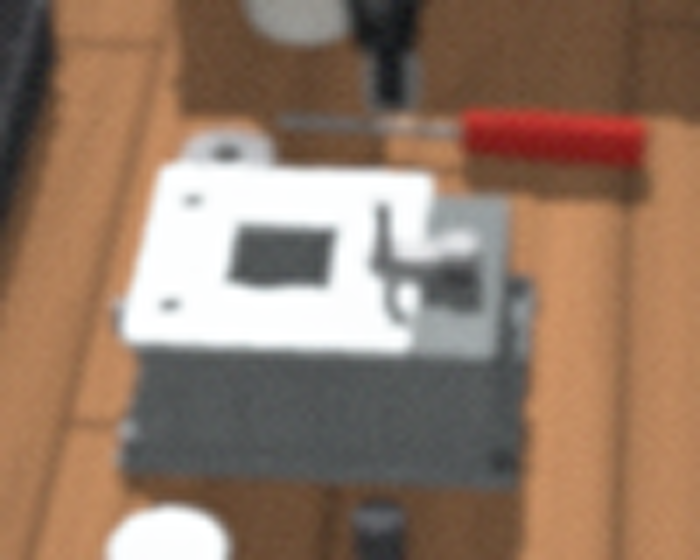

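View pics/a15.png

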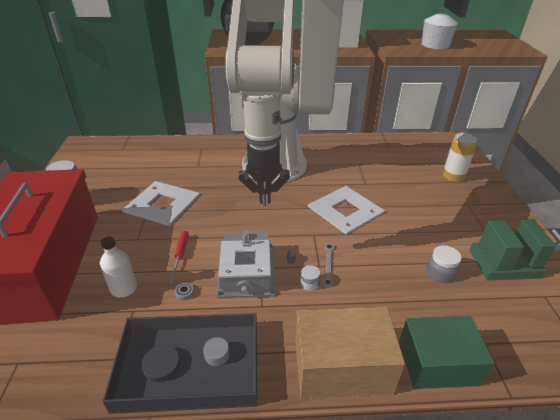

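```bash
python3 - <<'E'
from h import *
import json
np.set_printoptions(precision=1,suppress=True)
s=json.load(open("w15.json"))
im=cv2.imread("pics/w15.png");cv2.imwrite("pics/c15.png",cv2.resize(im[165:250,255:425],None,fx=4.5,fy=4.5,interpolation=2))
E
```

```text
(no output)
```

View pics/c15.png

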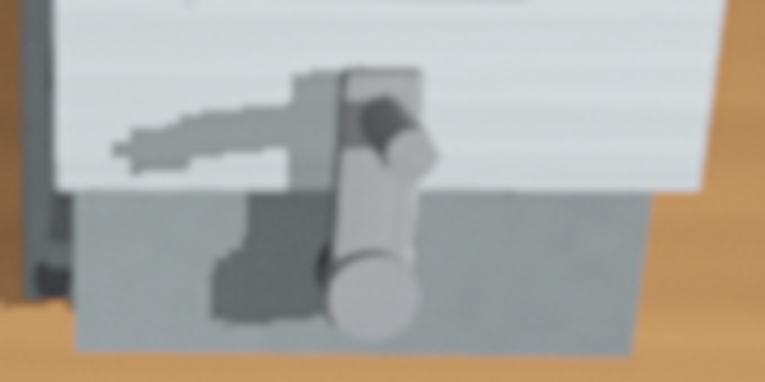

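```bash
python3 - <<'E'
from h import *
import json
np.set_printoptions(precision=1,suppress=True)
s=json.load(open("w15.json"))
W=lambda x,y:((x+.5)/4.5-.5+255,(y+.5)/4.5-.5+165)
f=lambda x,y,z:onz("wrist",W(x,y),z,s)
print("arm end",f(347,68,84),f(421,68,84),"arm right",f(414,220,84),"arm left",f(334,235,84))
print("post",f(411,157,112),"pivot",f(373,296,90))
print("plate -x edge",f(60,190,76),f(700,190,76))
E
```

```text
arm end [530.7 -88.9  84. ] [ 530.8 -103.1   84. ] arm right [ 500.1 -103.8   84. ] arm left [496.9 -88.2  84. ]
post [520.9 -96.1 112. ] pivot [486.3 -95.5  90. ]
plate -x edge [503.7 -33.4  76. ] [ 504.1 -162.9   76. ]
```

```bash
python3 -c "
from rig import order;print(order.sign_off())"
```

```text
the job is handed in; nothing more can be done
None
```

The plate is seated flat on both pins, the keeper is turned to its stop over the plate's edge, and the job is handed in at about 20 s on the clock.

**How:** I squared the plate and pushed it toward −x with both open fingertips on its +x edge. I then nudged it about 4 mm toward −y with the closed fingertips and pushed toward −x again until it dropped. After that I pushed the keeper round by its post, first toward +x and then toward −y until it would go no further.

**Last checks:**
- **Plate:** Both pins show in the holes. Five of the six points I triangulated on its top, and the sixth, lie at 74.8 to 75.9 mm, against 76 mm expected. Its centre is within about 1 mm of the casing's measured origin.
- **Keeper:** The post lies straight along +x from the pivot, within about 0.02 rad of the stop. The arm covers the plate's edge by about 27 mm.
- **Robot and bench:** The gripper was well clear of everything at hand-in. The other things on the bench look unmoved in the pictures, but I did not measure them.

**Disagreement:** Early estimates of the casing's x position differed by up to about 8 mm between cameras. I used the wrist camera's value, and the seating agreed with it.

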